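# Tidy the red marker into its tilt-out bin

## Robot

A 7-joint arm with a two-finger parallel gripper is mounted at the origin on a cart in front of the work surface, level with it; the furniture and walls round the work are solid. World frame = base frame: x ahead of the robot, y to its left, z up, the work surface at z = 0. Lengths are in m, angles in rad, forces in N, time in s.
With the tool pointing down it reaches from about 0.4 to 0.9 m from the base axis. Payload 5.5 kg.
Tool frame: the origin (TCP) lies midway between the tips of the shut fingers; the grasp point (between the pads) lies 19 mm behind it; z points along the fingers, y is the line along which they close (so a half turn about z gives the same grasp; the last joint's range is limited). The gripper opens to 85 mm and grips with 20 to 120 N. Pads are 22 mm wide; open, the fingers measure 114 mm over their backs; the gripper's body (76 mm by 85 mm) begins 54 mm behind the grasp point. The pads swing forward as they close: fully open they stand 13 mm farther back than shut.
Start: joints at [-1.08, 0.501, -0.427, 1.55, 0.221, 1.138, -0.21], TCP at [0.147, 0.633, 0.21] pointing down, gripper open.
Joint ranges: [-2.88, 2.88], [-0.31, 2.03], [-1.54, 1.56], [0.2, 2.42], [-1.41, 4.55], [0.19, 2.02], [-2.57, 2.57]. Speed limits (rad/s): [2.57, 2.57, 3.14, 3.14, 3.14, 3.14, 3.14].

## Interface

Orientations are given as a 3x3 rotation matrix whose columns are the frame's x, y, z axes.
In Python, from rig import manip gives the robot as it stands.
- The arm moves only by the tool play_rows, never from a script. Its argument "motion" is a list of rows, each a list of 6 numbers: the shift along the tool's x, y, z in mm, then the turn, a rotation vector about the tool's x, y, z in degrees. In form: [[x, y, z, ax, ay, az], ...]. A call has 1 to 10 rows; each row shifts and turns the commanded pose from where the row before left it, along the tool's axes as they then stand; what a row does not reach is not made up. A row lasts 1/8 s, in which the tool goes at most 62.5 mm and 10.7 degrees, less where a joint would pass 70% of its speed; a pose out of reach is approached as far as the arm can. A call is refused whole if a number of a shift passes 62.5 or a number of a turn 10.7, either way. A call with a gripper value outside its range is refused whole. "fingers" is the gripper command: -1 is shut, 1 is fully open, values between are in proportion, set as the call begins (left out, the last holds). The fingers move at their own pace and stop on an object; "grip_force" is the grip in N (left out, the last holds). Time passes only in rows, so rows that do not move let the fingers close. It gives the time, the measured TCP pose, the force, the opening and the grip force at its end, in the units of the state.
- manip.observe(): the state, without advancing time (a new reading comes with each control period).
- manip.get_image(name): name is "scene" or "top" or "wrist"; returns (picture, depth): 400x640x3 uint8, red, green, blue; 400x640 float32, m along the optical axis (not along the pixel's ray), 0 where there is no reading.
- manip.camera_info(name): a dict with "fx", "fy", "cx", "cy" (pixels), "dist_coeffs" ([k1, k2, p1, p2, k3] as OpenCV has them; the pictures are not rectified), "xyz" and "orientation" of the camera in the world. Camera axes: x right, y down, z forward; pixel columns grow to the right and rows downward; lengths in m; the calibration is good to about 2 mm. A picture is of the moment at which its call begins: read the wrist's pose just before it. camera_info takes no time and is no camera call; for the wrist camera it gives the pose at the moment of the call.
- manip.sign_off(): hands the job in; it is judged then, once.
The state is a dict: "time_s": time; "joint_positions": joint angles; "joint_velocities": joint speeds; "joint_efforts": joint torques, N m; "tool_pos": TCP position; "orientation": TCP orientation; "ft_force": force on the tool from outside, world axes, zero at the start; "torque": the same for the moment, N m; "gripper_width": opening from 0.0 (shut) to 1.0 (fully open); "grasp_force": force on a finger pad.
Only numpy, scipy, OpenCV 4.12 (cv2) and the standard library are available. Lean on these libraries where they do the work, as an engineer would, in place of code of your own. Each camera call takes 0.05 s, during which the arm holds its last target. There are 200 camera calls.

## Task

Tip the tilt-out bin with the red label forward until it rests open, lay the red marker in it, and push the bin back until it clicks fully shut with the marker inside. Keep the blue bin shut and leave the blue marker, the glue stick and the flask where they are.

Things in the scene. Friction and masses are not known exactly. Their poses are not given: they have to be found in the camera images.
- red_case: Fixed grey housing of the bin with the red label, 105 deep x 190 wide x 152 mm high, open at the front. Origin: centre of its underside, on the table; z up, x points from its open front to its back, y along its width. The bin's pivot runs along y at x = -50, z = 14 mm. The roof covers x = -33 to +53 mm, its upper face at z = 152 mm.
- red_bin (a joint): Angle of the red-labelled bin about its bottom pivot (rad): 0 shut, front upright; grows as its top tips out to the front (-x of red_case); 1.0 is the open stop. Beyond about 0.42 it falls open and stays; below, it sinks back slowly but stops ajar at about 0.13 on a spring catch. 3 to 6 N at the tab takes it past the catch either way, with a click; past it the bin draws itself to 0.
- red_tab (a point): Centre of the red pull tab on top of the red-labelled bin's front, 154 mm from the pivot, in line with the front panel. Tab 60 wide (y) x 9 thick (x), from 138 to 170 mm from the pivot: it stands 32 mm above the roof when shut, free in front and behind. Turns with the bin; z along the tab away from the pivot, x through its thickness towards the back.
- red_pocket (a point): Point in the red-labelled bin's pocket, mid-width, 43 mm behind the front panel's middle plane and 30 mm above the pivot when shut. Turns with the bin: x from front panel to back wall, y across, z up along the panel. White bin, open on top: front panel 188 wide, 6 thick, up to 138 mm from the pivot; pocket 165 wide, 82 deep inside, floor 5 mm above the pivot, back wall 58, side walls 3 thick.
- blue_bin (a joint): Angle of the like bin with the blue label and tab; 0 is shut. To stay shut.
- blue_case: Fixed grey housing of the blue-labelled bin, same shape and axes as red_case.
- red_marker_mid (a point): Centre of the red-capped board marker (red cap, white barrel), lying on the table: 137 long (x) x 16 x 18 mm high, loose, 12 to 24 g. Its x runs along its length; its centre is 9 mm above the table at the start.
- blue_marker_mid (a point): Centre of the like marker with a blue cap; to be left alone.
- glue_mid (a point): Centre of the standing glue stick with a blue cap, 26 mm across x 94 mm high, loose; to be left alone.
- flask_mid (a point): Middle of the glass flask with blue dye, 89 mm across at the bottom, 150 mm high, loose; to be left alone.
Mind the look-alikes: they are no part of the job. Leave any turquoise look-alike of the part that bears red_marker_mid alone.

How it is judged:
On the way, in this order (a step that is already met when the one before it is completed fails the run):
1. the red-labelled bin is tipped out and rests open (joint above 0.85 rad) (value of joint red_bin above 0.85 rad), for 0.3 s.
2. the red marker lies in the pocket of the open bin (bin above 0.5 rad; marker's centre within 45 mm in x, 40 mm in y and 40 mm in z of the pocket point) (value of joint red_bin above 0.5 rad and x of red_marker_mid in the frame of red_pocket between -0.045 and 0.045 m and y of red_marker_mid in the frame of red_pocket between -0.04 and 0.04 m and z of red_marker_mid in the frame of red_pocket between -0.04 and 0.04 m), for 0.3 s.
3. the red-labelled bin is pushed back past its catch (joint below 0.025 rad) (value of joint red_bin below 0.025 rad), for 0.2 s.
At the end, for the whole second after the job is handed in: The red-labelled bin is shut past its catch (below 0.025 rad) with the red marker in its pocket (centre within 45 mm in x, 40 mm in y and 40 mm in z of the pocket point), and the blue-labelled bin is shut (below 0.025 rad) (value of joint each of red_bin, blue_bin below 0.025 rad and x of red_marker_mid in the frame of red_pocket between -0.045 and 0.045 m and y of red_marker_mid in the frame of red_pocket between -0.04 and 0.04 m and z of red_marker_mid in the frame of red_pocket between -0.04 and 0.04 m); the robot touches nothing.
It fails at once if the blue-labelled bin is opened (past 0.12 rad) (value of joint blue_bin above 0.12 rad).
It fails at once if the blue marker, the glue stick or the flask is moved by more than 30 mm (distance of any of blue_marker_mid, glue_mid, flask_mid from where it was at the start of the episode above 0.03 m).
It also fails if it takes over 70 s, if anything falls off the work surface, if the arm or the gripper's body presses on something with over 40 N, if the wrist force passes 120 N, or if a joint passes its speed limit or range.

## Working session

There is one attempt and no reset: what is moved stays moved. The work goes in short steps, Python scripts to look and compute and a tool call to move; the robot and the scene stay as the last step left them, time stands still between calls to the robot, and variables do not carry over. Pictures are saved under pics/ and viewed, at most 10 in all, crops included, and the job is handed in when it is done.

Besides the shell and the picture viewer there is one more tool, called after "Emit:" in YAML: its name, and indented under it one key for each argument. play_rows: Moves the arm, as the interface text tells. Its arguments: {"type":"object","properties":{"motion":{"type":"array","items":{"type":"array","items":{"type":"number"}}},"fingers":{"type":"number"},"grip_force":{"type":"number"}},"required":["motion"]}

```bash
ls; mkdir -p pics; cat > h.py <<'E'
import numpy as np,cv2
from rig import manip
def grab(n):
    ci=manip.camera_info(n); im,d=manip.get_image(n); return ci,im,d
def pts(ci,uv,d=None,z=None):
    K=np.array([[ci['fx'],0,ci['cx']],[0,ci['fy'],ci['cy']],[0,0,1.]])
    uv=np.asarray(uv,float).reshape(-1,1,2)
    n=cv2.undistortPoints(uv,K,np.array(ci['dist_coeffs'],float)).reshape(-1,2)
    r=np.c_[n,np.ones(len(n))]; R=np.array(ci['orientation']).reshape(3,3); o=np.array(ci['xyz'])
    w=r@R.T
    if d is not None: return o+w*np.asarray(d).reshape(-1,1)
    return o+w*((z-o[2])/w[:,2])[:,None]
E
python3 - <<'E'
from h import *
for n in ['top','scene']:
    ci,im,d=grab(n); cv2.imwrite(f'pics/{n}0.png',im[:,:,::-1]); np.savez(f'{n}0.npz',im=im,d=d); print(n,ci)
print(manip.observe())
E
```

```text
pics
top {'fx': 478.79140723993794, 'fy': 478.79140723993794, 'cx': 315.1690933796818, 'cy': 193.9136234752301, 'dist_coeffs': array([0.03767941, 0.        , 0.        , 0.        , 0.        ]), 'xyz': array([ 0.27713621, -0.0052289 ,  1.50576639]), 'orientation': array([[ 1.99097260e-02, -9.80019493e-01,  1.97902491e-01],
       [-9.99792004e-01, -2.03910143e-02, -3.94167302e-04],
       [ 4.42172417e-03, -1.97853480e-01, -9.80221632e-01]])}
scene {'fx': 407.945922722404, 'fy': 407.945922722404, 'cx': 317.13947754201456, 'cy': 191.30012035024203, 'dist_coeffs': array([0.02702749, 0.        , 0.        , 0.        , 0.        ]), 'xyz': array([-0.08877749, -0.55423756,  0.93397201]), 'orientation': array([[ 0.62669619, -0.55154241,  0.55050237],
       [-0.7792329 , -0.43726308,  0.44899564],
       [-0.00692578, -0.71035341, -0.7038111 ]])}
{'time_s': 0.1, 'joint_positions': array([-1.07980803,  0.50175482, -0.42679156,  1.55132553,  0.22080333,
        1.13832153, -0.2103078 ]), 'joint_velocities': array([ 0.0002571 , -0.00208167, -0.000108  , -0.00206193,  0.00058088,
        0.00124726, -0.00065661]), 'joint_efforts': array([-1.04668894e-02, -5.70815849e+01, -5.83784446e+00, -2.81748766e+01,
        1.06570669e-02,  5.56295869e-03, -1.40215839e-07]), 'tool_pos': array([0.1466863 , 0.63255652, 0.20926953]), 'orientation': array([[-9.74173639e-01,  2.25799745e-01, -4.44117530e-04],
       [ 2.25800176e-01,  9.74172156e-01, -1.70018073e-03],
       [ 4.87465574e-05, -1.75655306e-03, -9.99998456e-01]]), 'ft_force': array([-0.2354553 , -0.47587433,  0.40846102]), 'torque': array([-0.00389124, -0.00510539,  0.01104686]), 'grasp_force': 0.0, 'gripper_width': 0.997333042537941}
```

View pics/top0.png

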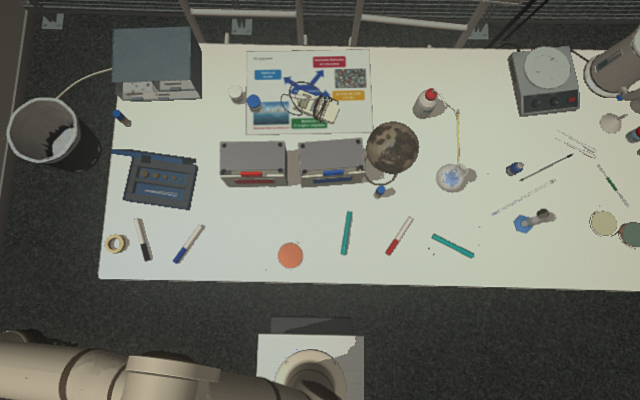

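View pics/scene0.png

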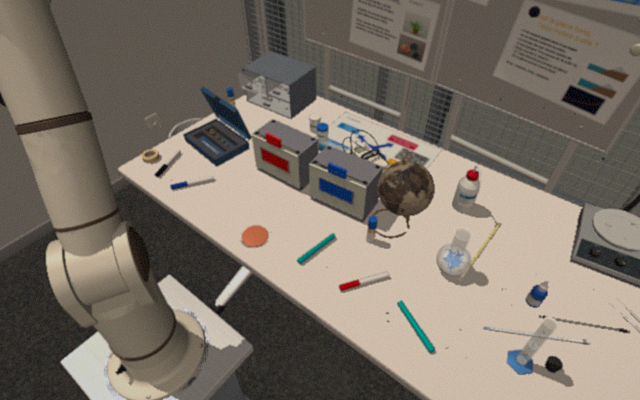

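The top view shows the red bin around px (253,163) with its tab at (250,173), the blue bin at (332,162), and the red marker at (399,236) with its cap towards (390,250). The glue stick is at (380,190), the flask near (452,177), and turquoise look-alikes sit on either side of the marker.

```bash
cat > m.py <<'E'
from h import *
for n,boxes in {'top':dict(redtab=(235,165,270,182,0),bluetab=(315,165,350,180,1),marker=(380,210,418,260,0),glue=(372,182,390,200,1)),
          'scene':dict(redtab=(262,130,286,148,0),redlabel=(258,146,292,176,0),marker=(335,265,395,295,0),bluetab=(325,160,350,178,1))}.items():
    ci=manip.camera_info(n); f=np.load(n+'0.npz'); im=f['im'].astype(int); d=f['d']
    for k,(a,b,c,e,bl) in boxes.items():
        s=im[b:e,a:c]; R,G,B=s[...,0],s[...,1],s[...,2]
        m=(B>1.5*R)&(B>90) if bl else (R>2*G)&(R>90)
        v,u=np.nonzero(m); u=u+a; v=v+b
        P=pts(ci,np.c_[u,v],d[v,u]); P=P[d[v,u]>0]
        print(n,k,len(u),'px',u.mean().round(1),v.mean().round(1),'med',np.median(P,0).round(4),'min',np.percentile(P,3,0).round(3),'max',np.percentile(P,97,0).round(3))
# marker: all points above table
ci=manip.camera_info('top'); f=np.load('top0.npz'); d=f['d']
def box(a,b,c,e):
    v,u=np.mgrid[b:e,a:c].reshape(2,-1); return pts(ci,np.c_[u,v],d[v,u])
P=box(382,212,416,258); Q=P[(P[:,2]>.007)&(P[:,2]<.04)]
r=cv2.minAreaRect((Q[:,:2]*1000).astype(np.float32)); print('marker',r,len(Q),np.median(Q[:,2]), 'table z',np.median(P[:,2]))
for nm,b in dict(red=(210,130,292,195),blue=(294,130,368,192)).items():
    P=box(*b); Q=P[(P[:,2]>.143)&(P[:,2]<.160)]
    r=cv2.minAreaRect((Q[:,:2]*1000).astype(np.float32)); print(nm,r,len(Q),np.median(Q[:,2]),cv2.boxPoints(r).round())
E
python3 m.py
```

```text
top redtab 80 px 250.8 173.6 med [0.6002 0.1791 0.1814] min [0.598 0.152 0.162] max [0.604 0.206 0.188]
top bluetab 90 px 333.0 172.2 med [ 0.61   -0.0544  0.1802] min [ 0.605 -0.082  0.15 ] max [ 0.615 -0.03   0.188]
top marker 72 px 391.6 246.8 med [ 0.415  -0.247   0.0171] min [ 0.396 -0.26   0.011] max [ 0.436 -0.232  0.021]
top glue 53 px 380.4 189.3 med [ 0.5805 -0.2027  0.0929] min [ 0.572 -0.212  0.078] max [ 0.592 -0.192  0.099]
scene redtab 140 px 273.2 140.0 med [0.5977 0.1764 0.1718] min [0.595 0.151 0.154] max [0.604 0.206 0.184]
scene redlabel 286 px 274.6 159.4 med [0.597  0.1774 0.0928] min [0.594 0.13  0.069] max [0.601 0.231 0.131]
scene marker 113 px 349.3 284.8 med [ 0.4134 -0.2499  0.0155] min [ 0.392 -0.264  0.009] max [ 0.434 -0.234  0.019]
scene bluetab 119 px 336.6 169.2 med [ 0.6082 -0.057   0.1765] min [ 0.603 -0.084  0.159] max [ 0.615 -0.029  0.183]
marker ((455.2510070800781, -265.4677429199219), (130.15306091308594, 96.4411849975586), 0.4562891125679016) 251 0.015623519472331093 table z 0.0008379164425225127
red ((652.5574951171875, 183.01007080078125), (109.31129455566406, 191.7676239013672), 1.5230965614318848) 2031 0.15212380334273767 [[595. 277.]
 [600.  86.]
 [710.  89.]
 [705. 280.]]
blue ((662.8235473632812, -59.10657501220703), (109.46729278564453, 204.74949645996094), 6.11319637298584) 2020 0.15223703231515462 [[ 597.   37.]
 [ 619. -167.]
 [ 728. -155.]
 [ 706.   49.]]
```

```bash
cat >> h.py <<'E'
from scipy.spatial.transform import Rotation as Ro
def plan(p,R):
    "shift (mm, tool axes) and turn (deg) from the measured pose to p,R"
    s=manip.observe(); R0=np.array(s['orientation']).reshape(3,3)
    d=R0.T@(np.array(p)-s['tool_pos'])*1000; t=np.degrees(Ro.from_matrix(R0.T@R).as_rotvec())
    print('pos',s['tool_pos'].round(4),'shift',d.round(1),'turn',t.round(2),'rows>=',max(abs(d).max()/62.5,np.linalg.norm(d)/62.5,np.linalg.norm(t)/10.7).round(2),'t',s['time_s'],'F',s['ft_force'].round(1),'w',round(s['gripper_width'],3))
def down(yaw): # tool y at angle yaw(deg) from world x
    a=np.radians(yaw); y=np.array([np.cos(a),np.sin(a),0]); z=np.array([0,0,-1.]); return np.c_[np.cross(y,z),y,z]
E
cat > m2.py <<'E'
from h import *
ci=manip.camera_info('top'); f=np.load('top0.npz'); d=f['d']; im=f['im'].astype(int)
v,u=np.mgrid[205:265,375:425]; v=v.ravel();u=u.ravel()
P=pts(ci,np.c_[u,v],d[v,u])
m=((P[:,2]>.008)&(P[:,2]<.03)).reshape(60,50).astype(np.uint8)
n,l,st,c=cv2.connectedComponentsWithStats(m)
for i in range(1,n):
    if st[i,4]<60: continue
    Q=P[l.ravel()==i]; print(st[i],'mean',Q.mean(0).round(4),[ [round(float(x),1) for x in np.ravel(a)] for a in cv2.minAreaRect((Q[:,:2]*1000).astype(np.float32))])
for n,b in dict(top=(213,135,288,190)).items():
    a0,b0,c0,e0=b; v,u=np.mgrid[b0:e0,a0:c0].reshape(2,-1); P=pts(ci,np.c_[u,v],d[v,u]); Q=P[(abs(P[:,2]-.152)<.004)]
    for y in np.linspace(.105,.255,6):
        s=Q[abs(Q[:,1]-y)<.01]; print(round(y,3),np.percentile(s[:,0],[1,99]).round(4))
plan([.64,.18,.26],down(90))
E
python3 m2.py
```

```text
[ 10  12  28  39 230] mean [ 0.449  -0.2677  0.016 ] [[450.7, -271.2], [20.2, 139.4], [56.0]]
0.105 [0.604  0.7069]
0.135 [0.6014 0.7059]
0.165 [0.5998 0.7061]
0.195 [0.6115 0.7053]
0.225 [0.5991 0.7048]
0.255 [0.5984 0.7035]
pos [0.1467 0.6326 0.2093] shift [-582.8 -329.6  -50.2] turn [-1.000e-01 -1.000e-02 -1.305e+01] rows>= 10.74 t 0.1 F [-0.2 -0.5  0.4] w 0.997
```

Emit:
play_rows:
  motion:
    - [0, 0, -30, 0, 0, -6]
    - [0, 0, -30, 0, 0, -6]
    - [-40, -38, 0, 0, 0, 0]
    - [-40, -38, 0, 0, 0, 0]
    - [-40, -38, 0, 0, 0, 0]
    - [-40, -38, 0, 0, 0, 0]
    - [-40, -38, 0, 0, 0, 0]
    - [-40, -38, 0, 0, 0, 0]
    - [-40, -38, 0, 0, 0, 0]
    - [-40, -38, 0, 0, 0, 0]
  fingers: -1

```text
time_s: 1.35
tool_pos: [0.462, 0.3218, 0.2699]
orientation: [[-1.0, 0.018, -0.0], [0.018, 1.0, -0.0], [0.0, -0.0, -1.0]]
ft_force: [-0.4, 1.0, -0.2]
gripper_width: -0.004
grasp_force: 0.0
```

```bash
python3 -c "
from h import *
plan([.64,.181,.166],down(91.3))"
```

```text
pos [0.462  0.3218 0.2699] shift [-180.6 -137.5  103.9] turn [-0.01 -0.02 -2.35] rows>= 3.99 t 1.35 F [-0.4  1.  -0.2] w -0.004
```

Emit:
play_rows:
  motion:
    - [-45, -35, 0, 0, 0, -2.3]
    - [-45, -35, 0, 0, 0, 0]
    - [-45, -35, 0, 0, 0, 0]
    - [-45, -32, 0, 0, 0, 0]
    - [0, 0, 25, 0, 0, 0]
    - [0, 0, 25, 0, 0, 0]
    - [0, 0, 25, 0, 0, 0]
    - [0, 0, 20, 0, 0, 0]
    - [0, 0, 0, 0, 0, 0]

```text
time_s: 2.48
tool_pos: [0.6412, 0.188, 0.1729]
orientation: [[-1.0, -0.022, -0.004], [-0.022, 1.0, -0.001], [0.004, -0.001, -1.0]]
ft_force: [0.6, 0.2, 0.1]
gripper_width: 0.004
grasp_force: 0.0
```

```bash
python3 -c "
from h import *
plan([.62,.181,.166],down(91.3))"
```

```text
pos [0.6412 0.188  0.1729] shift [21.3 -6.6  7. ] turn [-0.07 -0.24 -0.04] rows>= 0.37 t 2.475 F [0.6 0.2 0.1] w 0.004
```

Emit:
play_rows:
  motion:
    - [0, -5, 9, 0, 0, 0]
    - [12, 0, 0, 0, 0, 0]
    - [12, 0, 0, 0, 0, 0]
    - [12, 0, 0, 0, 0, 0]
    - [12, 0, 0, 0, 0, 0]
    - [12, 0, 0, 0, 0, 0]
    - [12, 0, 1, 0, 0, 0]
    - [12, 0, 2, 0, 0, 0]
    - [12, 0, 3, 0, 0, 0]
    - [12, 0, 4, 0, 0, 0]

```text
time_s: 3.72
tool_pos: [0.534, 0.1812, 0.1559]
orientation: [[-1.0, -0.022, -0.0], [-0.022, 1.0, 0.0], [0.0, 0.0, -1.0]]
ft_force: [0.4, -0.1, -0.7]
gripper_width: -0.001
grasp_force: 0.0
```

Emit:
play_rows:
  motion:
    - [12, 0, 3, 0, 0, 0]
    - [10, 0, 0, 0, 0, 0]
    - [0, 0, 0, 0, 0, 0]

```text
time_s: 4.1
tool_pos: [0.5121, 0.1808, 0.1533]
orientation: [[-1.0, -0.022, -0.0], [-0.022, 1.0, -0.0], [0.0, -0.0, -1.0]]
ft_force: [0.0, -0.4, 0.2]
gripper_width: -0.0
grasp_force: 0.0
```

```bash
python3 -c "
from h import *
ci,im,d=grab('scene'); np.savez('scene1.npz',im=im,d=d); cv2.imwrite('pics/scene1.png',im[:,:,::-1])
plan([.53,-.1,.26],down(91.3))"
```

```text
pos [0.5129 0.1808 0.1535] shift [ -11.  -281.1 -106.6] turn [ 0.01  0.04 -0.04] rows>= 4.81 t 4.15 F [ 0.1 -0.2 -0.4] w 0.001
```

View pics/scene1.png

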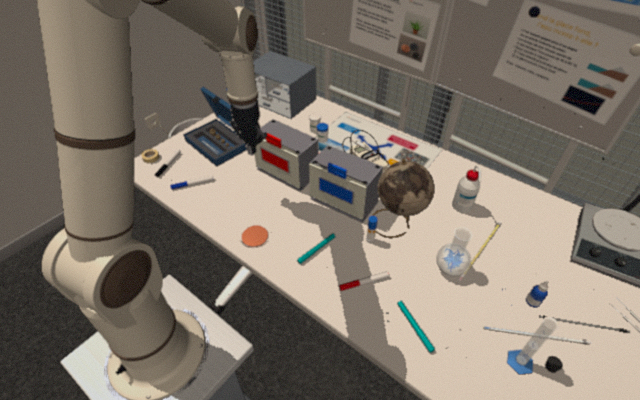

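The picture shows the gripper at about px (250,140), left of the bins, and the red bin still upright. That doesn't match a TCP of (0.51, 0.18), so I'm checking the projection against a fresh picture.

```bash
python3 - <<'E'
from h import *
for n in ['scene','top']:
    ci,im,d=grab(n); np.savez(n+'2.npz',im=im,d=d)
    s=manip.observe(); R=np.array(ci['orientation']); K=np.array([[ci['fx'],0,ci['cx']],[0,ci['fy'],ci['cy']],[0,0,1.]])
    q,_=cv2.projectPoints(s['tool_pos'].reshape(1,3),cv2.Rodrigues(R.T)[0],-R.T@ci['xyz'],K,ci['dist_coeffs']); print(n,q.ravel(),s['time_s'],s['tool_pos'])
    cv2.imwrite(f'pics/{n}2.png',im[:,:,::-1])
a=cv2.imread('pics/scene2.png');b=cv2.imread('pics/top2.png')
cv2.imwrite('pics/both2.png',np.hstack([a[60:360,180:480],b[90:390,130:430]]))
E
```

```text
scene [253.05309205 157.88944663] 4.2 [0.51329744 0.18080338 0.15351747]
top [249.80323286 205.14654382] 4.25 [0.51344954 0.18074109 0.1534802 ]
```

View pics/both2.png

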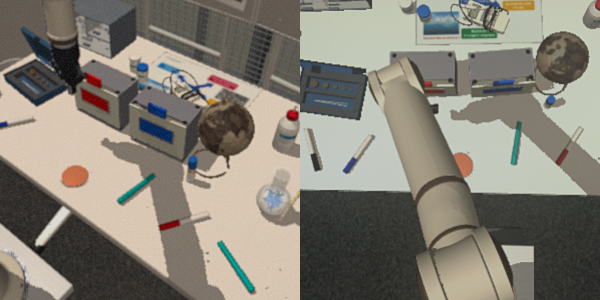

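```bash
python3 - <<'E'
from h import *
ci=manip.camera_info('scene')
for n in ['scene0','scene1','scene2']:
    f=np.load(n+'.npz'); im=f['im'].astype(int); d=f['d']
    for k,(a,b,c,e) in dict(tab=(255,130,290,147),lab=(255,148,292,176)).items():
        s=im[b:e,a:c]; m=(s[...,0]>2*s[...,1])&(s[...,0]>90); v,u=np.nonzero(m); u+=a; v+=b
        P=pts(ci,np.c_[u,v],d[v,u]); print(n,k,len(u),u.mean().round(1),v.mean().round(1),np.median(P,0).round(4),np.percentile(P,[3,97],axis=0).round(3).tolist())
plan([.64,.181,.26],down(91.3))
E
```

```text
scene0 tab 137 273.0 139.9 [0.5976 0.1764 0.172 ] [[0.594, 0.148, 0.154], [0.604, 0.206, 0.185]]
scene0 lab 277 274.4 159.8 [0.5969 0.1791 0.0914] [[0.594, 0.129, 0.069], [0.601, 0.232, 0.112]]
scene1 tab 131 273.2 140.0 [0.598  0.1754 0.1713] [[0.587, 0.145, 0.154], [0.604, 0.203, 0.193]]
scene1 lab 277 274.6 159.8 [0.5973 0.178  0.092 ] [[0.593, 0.128, 0.069], [0.6, 0.231, 0.113]]
scene2 tab 132 273.2 140.0 [0.5978 0.174  0.171 ] [[0.525, 0.124, 0.153], [0.605, 0.202, 0.252]]
scene2 lab 279 274.7 160.0 [0.5972 0.1774 0.0908] [[0.594, 0.128, 0.069], [0.6, 0.232, 0.112]]
pos [0.5134 0.1807 0.1535] shift [-126.6   -2.4 -106.4] turn [ 0.01  0.05 -0.07] rows>= 2.65 t 4.25 F [-0.2  1.   0.3] w -0.002
```

The red bin is still shut, with its tab at px (273,140) as before, so the fingers slipped past the tab. I'll try again lower and slower, checking the force.

Emit:
play_rows:
  motion:
    - [0, 0, -30, 0, 0, 0]
    - [0, 0, -35, 0, 0, 0]
    - [-40, 0, 0, 0, 0, 0]
    - [-40, 0, 0, 0, 0, 0]
    - [-40, 0, 0, 0, 0, 0]
    - [-2, 0, 20, 0, 0, 0]
    - [0, 0, 25, 0, 0, 0]
    - [0, 0, 15, 0, 0, 0]
    - [0, 0, 0, 0, 0, 0]

```text
time_s: 5.38
tool_pos: [0.6331, 0.1831, 0.1564]
orientation: [[-1.0, -0.022, -0.003], [-0.022, 1.0, -0.001], [0.003, -0.001, -1.0]]
ft_force: [-0.4, -0.1, 0.4]
gripper_width: -0.002
grasp_force: 0.0
```

```bash
python3 -c "
from h import *
plan([.62,.181,.158],down(91.3))"
```

```text
pos [0.6331 0.1831 0.1564] shift [13.2 -1.8 -1.5] turn [-0.05 -0.2  -0.03] rows>= 0.21 t 5.375 F [-0.4 -0.1  0.4] w -0.002
```

Emit:
play_rows:
  motion:
    - [5, 0, 0, 0, 0, 0]
    - [5, 0, 0, 0, 0, 0]
    - [4, 0, 0, 0, 0, 0]
    - [3, 0, 0, 0, 0, 0]
    - [3, 0, 0, 0, 0, 0]

```text
time_s: 6.0
tool_pos: [0.6168, 0.1831, 0.159]
orientation: [[-1.0, -0.021, 0.005], [-0.021, 1.0, 0.001], [-0.005, 0.001, -1.0]]
ft_force: [5.9, 0.8, -1.5]
gripper_width: 0.0
grasp_force: 3.0
```

Emit:
play_rows:
  motion:
    - [3, 0, 0, 0, 0, 0]
    - [3, 0, 0, 0, 0, 0]
    - [3, 0, 0, 0, 0, 0]

```text
time_s: 6.38
tool_pos: [0.6078, 0.1828, 0.1589]
orientation: [[-1.0, -0.021, 0.004], [-0.021, 1.0, 0.001], [-0.004, 0.001, -1.0]]
ft_force: [4.8, 0.2, -1.8]
gripper_width: -0.001
grasp_force: 2.3
```

Emit:
play_rows:
  motion:
    - [3, 0, 0, 0, 0, 0]
    - [3, 0, 0, 0, 0, 0]
    - [3, 0, 0, 0, 0, 0]

```text
time_s: 6.75
tool_pos: [0.5958, 0.1823, 0.1579]
orientation: [[-1.0, -0.022, -0.002], [-0.022, 1.0, -0.001], [0.002, -0.0, -1.0]]
ft_force: [-0.0, 0.1, -0.2]
gripper_width: -0.003
grasp_force: 0.3
```

```bash
python3 - <<'E'
from h import *
ci,im,d=grab('scene'); im=im.astype(int)
cv2.imwrite('pics/z.png',cv2.resize(im[90:190,210:310,::-1].astype(np.uint8),(500,500)))
for k,(a,b,c,e) in dict(tab=(245,125,290,147),lab=(245,148,292,186)).items():
    s=im[b:e,a:c]; m=(s[...,0]>2*s[...,1])&(s[...,0]>90); v,u=np.nonzero(m); u+=a; v+=b
    P=pts(ci,np.c_[u,v],d[v,u]); print(k,len(u),u.mean().round(1),v.mean().round(1),np.median(P,0).round(4))
E
```

```text
tab 103 267.6 142.1 [0.5765 0.1833 0.1749]
lab 211 272.5 161.0 [0.5866 0.1744 0.0912]
```

Emit:
play_rows:
  motion:
    - [5, 0, 1, 0, 0, 0]
    - [5, 0, 1, 0, 0, 0]
    - [5, 0, 1, 0, 0, 0]
    - [5, 0, 1, 0, 0, 0]
    - [5, 0, 2, 0, 0, 0]
    - [5, 0, 2, 0, 0, 0]

```text
time_s: 7.55
tool_pos: [0.5664, 0.182, 0.15]
orientation: [[-1.0, -0.022, -0.0], [-0.022, 1.0, 0.0], [0.0, 0.0, -1.0]]
ft_force: [0.2, -0.4, 0.2]
gripper_width: 0.002
grasp_force: 0.2
```

Emit:
play_rows:
  motion:
    - [5, 0, 3, 0, 0, 0]
    - [5, 0, 3, 0, 0, 0]
    - [5, 0, 3, 0, 0, 0]
    - [5, 0, 3, 0, 0, 0]
    - [5, 0, 3, 0, 0, 0]
    - [5, 0, 3, 0, 0, 0]

```text
time_s: 8.3
tool_pos: [0.5364, 0.1812, 0.1319]
orientation: [[-1.0, -0.022, -0.0], [-0.022, 1.0, -0.0], [0.0, -0.0, -1.0]]
ft_force: [-0.5, 0.6, 0.6]
gripper_width: -0.001
grasp_force: 0.0
```

Emit:
play_rows:
  motion:
    - [0, 0, 0, 0, 0, 0]
    - [0, 0, 0, 0, 0, 0]
    - [0, 0, 0, 0, 0, 0]
    - [0, 0, 0, 0, 0, 0]
    - [0, 0, 0, 0, 0, 0]
    - [0, 0, 0, 0, 0, 0]

```text
time_s: 9.05
tool_pos: [0.5368, 0.1812, 0.1322]
orientation: [[-1.0, -0.022, -0.0], [-0.022, 1.0, -0.0], [0.0, -0.0, -1.0]]
ft_force: [1.0, 0.2, -0.1]
gripper_width: -0.001
grasp_force: 0.0
```

```bash
python3 - <<'E'
from h import *
ci,im,d=grab('scene'); np.savez('scene3.npz',im=im,d=d)
cv2.imwrite('pics/z3.png',cv2.resize(im[100:250,180:380,::-1],(800,600)))
E
```

```text
(no output)
```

View pics/z3.png

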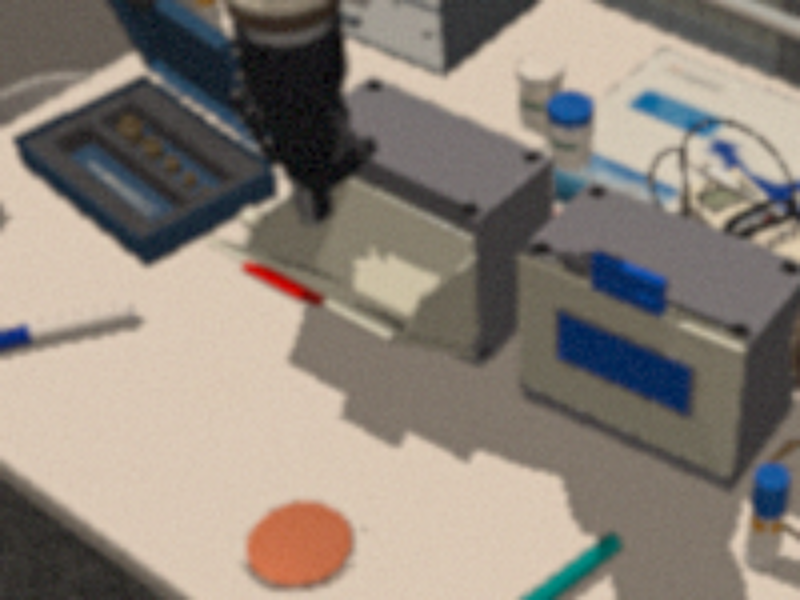

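The bin is tipped open: its panel and tab (crop px 285,285) lie forward and the pocket is visible. Next is the marker.

Emit:
play_rows:
  motion:
    - [0, 0, -55, 0, 0, 0]
    - [0, 0, -55, 0, 0, 0]
    - [5, -55, 0, 0, 0, 0]
    - [5, -55, 0, 0, 0, 0]
    - [5, -55, 0, 0, 0, 0]
    - [5, -55, 0, 0, 0, 0]
    - [10, -55, 0, 0, 0, 0]
    - [10, -55, 0, 0, 0, 0]
    - [10, -55, 0, 0, 0, 0]
    - [20, -50, 0, 0, 0, 0]
  fingers: 1

```text
time_s: 10.35
tool_pos: [0.4762, -0.2571, 0.2423]
orientation: [[-1.0, -0.022, 0.001], [-0.022, 1.0, -0.0], [-0.001, -0.0, -1.0]]
ft_force: [0.9, -0.2, 1.0]
gripper_width: 0.999
grasp_force: 0.0
```

Emit:
play_rows:
  motion:
    - [0, 0, 0, 0, 0, 9]
    - [0, 0, 0, 0, 0, 9]
    - [0, 0, 0, 0, 0, 9]
    - [0, 0, 0, 0, 0, 8.3]
    - [0, 0, 0, 0, 0, 0]
    - [0, 0, 0, 0, 0, 0]

```text
time_s: 11.1
tool_pos: [0.4763, -0.2551, 0.2422]
orientation: [[-0.83, 0.557, -0.0], [0.557, 0.83, 0.0], [0.0, 0.0, -1.0]]
ft_force: [-0.5, 0.8, 0.4]
gripper_width: 0.998
grasp_force: 0.0
```

```bash
python3 - <<'E'
from h import *
ci,im,d=grab('wrist'); cv2.imwrite('pics/w1.png',im[:,:,::-1]); np.savez('w1.npz',im=im,d=d)
g=im.astype(int)
v,u=np.mgrid[0:400,0:640].reshape(2,-1); ok=d[v,u]>0; u,v=u[ok],v[ok]; P=pts(ci,np.c_[u,v],d[v,u]); c=g[v,u]
near=np.linalg.norm(P[:,:2]-[.45,-.269],axis=1)<.11
m=near&(c[:,0]>2*c[:,1])&(c[:,0]>60); print('cap',m.sum(),P[m].mean(0).round(4))
img=np.zeros((400,640),np.uint8); k=near&(P[:,2]>.006)&(P[:,2]<.03); img[v[k],u[k]]=1
n,l,st,_=cv2.connectedComponentsWithStats(img)
for i in range(1,n):
    if st[i,4]>300:
        Q=P[l[v,u]==i]; r=cv2.minAreaRect((Q[:,:2]*1000).astype(np.float32)); print(st[i],Q.mean(0).round(4),r)
print('table',np.median(P[near,2])); plan([.45,-.269,.2],down(56))
E
```

```text
cap 503 [ 0.418  -0.2448  0.0207]
[ 293  100   17  110 1432] [ 0.4484 -0.2658  0.0154] ((451.9659118652344, -268.5357971191406), (17.528385162353516, 136.0517578125), 56.952857971191406)
table 0.3313031744169134
pos [ 0.4763 -0.2551  0.2422] shift [ 14.1 -26.2  42.2] turn [ 0.   -0.    0.09] rows>= 0.83 t 11.15 F [ 1.5 -0.8  0.3] w 1.0
```

View pics/w1.png

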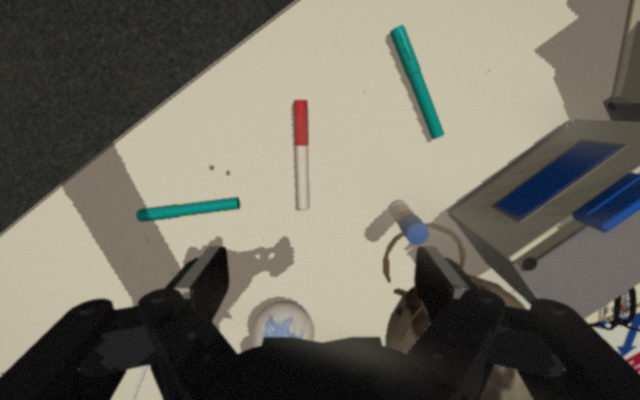

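The wrist view has the red marker at px (302,155), with the fingers aligned across it and the turquoise ones well clear.

Emit:
play_rows:
  motion:
    - [13.4, -24.5, 30, 0, 0, 0]
    - [0, 0, 50, 0, 0, 0]
    - [0, 0, 50, 0, 0, 0]
    - [0, 0, 50, 0, 0, 0]
    - [0, 0, 30, 0, 0, 0]
    - [0, 0, 18, 0, 0, 0]
    - [0, 0, 9, 0, 0, 0]
    - [0, 0, 0, 0, 0, 0]

```text
time_s: 12.15
tool_pos: [0.4518, -0.2682, 0.0054]
orientation: [[-0.829, 0.56, 0.0], [0.56, 0.829, -0.0], [-0.0, 0.0, -1.0]]
ft_force: [0.8, 1.0, 0.4]
gripper_width: 0.996
grasp_force: 0.0
```

Emit:
play_rows:
  motion:
    - [0, 0, 0, 0, 0, 0]
    - [0, 0, 0, 0, 0, 0]
    - [0, 0, 0, 0, 0, 0]
    - [0, 0, 0, 0, 0, 0]
    - [0, 0, 0, 0, 0, 0]
    - [0, 0, 0, 0, 0, 0]
  fingers: -1
  grip_force: 40

```text
time_s: 12.9
tool_pos: [0.4515, -0.268, 0.0052]
orientation: [[-0.829, 0.56, -0.0], [0.56, 0.829, 0.0], [0.0, -0.0, -1.0]]
ft_force: [-0.6, -0.4, -0.7]
gripper_width: -0.002
grasp_force: 0.0
```

The fingers shut fully without gripping anything, so I'll lift and look.

Emit:
play_rows:
  motion:
    - [0, 0, -40, 0, 0, 0]
    - [0, 0, -60, 0, 0, 0]
    - [0, 0, -60, 0, 0, 0]
    - [0, 0, 0, 0, 0, 0]
    - [0, 0, 0, 0, 0, 0]
  fingers: 1

```text
time_s: 13.52
tool_pos: [0.4513, -0.2678, 0.1652]
orientation: [[-0.829, 0.56, 0.0], [0.56, 0.829, 0.0], [-0.0, 0.0, -1.0]]
ft_force: [-1.1, 0.7, -0.8]
gripper_width: 0.997
grasp_force: 0.0
```

```bash
cat > mk.py <<'E'
from h import *
import sys
s=manip.observe(); ci,im,d=grab('wrist'); cv2.imwrite(f'pics/{sys.argv[1]}.png',im[:,:,::-1]); g=im.astype(int)
v,u=np.mgrid[0:400,0:640].reshape(2,-1); ok=(d[v,u]>0); u,v=u[ok],v[ok]; P=pts(ci,np.c_[u,v],d[v,u]); c=g[v,u]
m=(P[:,2]<.05)&(c[:,0]>2*c[:,1])&(c[:,0]>60); C=np.median(P[m],0); print('cap',m.sum(),C.round(4))
k=(np.linalg.norm(P[:,:2]-C[:2],axis=1)<.12)&(P[:,2]<.03)&(P[:,2]>.006)
img=np.zeros((400,640),np.uint8); img[v[k],u[k]]=1
n,l,st,_=cv2.connectedComponentsWithStats(img)
for i in range(1,n):
    if st[i,4]>300:
        Q=P[l[v,u]==i]; print(st[i],Q.mean(0).round(4),np.percentile(Q[:,2],[50,98]).round(4),cv2.minAreaRect((Q[:,:2]*1000).astype(np.float32)))
F=P[(np.linalg.norm(P[:,:2]-C[:2],axis=1)<.12)]; print('table z',np.median(F[F[:,2]<.05,2]))
print(s['tool_pos'],s['gripper_width'])
E
python3 mk.py w2
```

```text
cap 725 [ 0.4156 -0.2452  0.0167]
[ 312  111   18  132 2108] [ 0.4467 -0.265   0.0154] [0.0158 0.0192] ((451.3555603027344, -268.5957946777344), (17.310691833496094, 136.9078826904297), 56.3534049987793)
table z -0.0004100484385314851
[ 0.45126817 -0.26775504  0.16519466] 0.9974515159135404
```

View pics/w2.png

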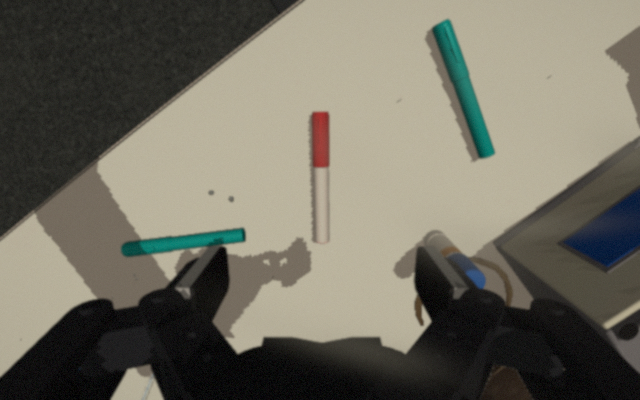

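The marker hasn't moved: it is at px (320,178), and the fingers closed above it. Both this and the first pull suggest the real fingertips sit about 20 mm higher than the TCP. I'll check that in the saved scene picture.

```bash
python3 - <<'E'
from h import *
ci=manip.camera_info('scene'); f=np.load('scene3.npz'); im=f['im'].astype(int); d=f['d']
v,u=np.mgrid[110:165,235:280].reshape(2,-1); P=pts(ci,np.c_[u,v],d[v,u]); c=im[v,u]
m=(c.max(1)<75)&(np.linalg.norm(P[:,:2]-[.5368,.1812],axis=1)<.045)&(P[:,2]>.1)
Q=P[m]; print(len(Q)); o=np.argsort(Q[:,2])[:25]
for i in o: print(u[m][i],v[m][i],Q[i].round(4),c[m][i])
R=np.array(ci['orientation']);K=np.array([[ci['fx'],0,ci['cx']],[0,ci['fy'],ci['cy']],[0,0,1.]])
for z in (.132,.152): print(cv2.projectPoints(np.array([[.5368,.1812,z]]),cv2.Rodrigues(R.T)[0],-R.T@ci['xyz'],K,ci['dist_coeffs'])[0].ravel())
E
```

```text
870
258 155 [0.529  0.1753 0.1572] [74 72 69]
259 155 [0.5296 0.1714 0.1588] [62 63 58]
260 155 [0.529  0.1662 0.1619] [73 71 63]
258 154 [0.5284 0.174  0.1621] [59 57 55]
262 153 [0.5389 0.1676 0.1625] [67 62 56]
255 153 [0.5257 0.1835 0.1628] [71 68 64]
259 154 [0.529  0.1701 0.1637] [36 33 33]
261 154 [0.5324 0.1652 0.1641] [64 60 56]
260 154 [0.5304 0.1673 0.1643] [39 32 33]
258 153 [0.5299 0.1751 0.1644] [56 49 52]
261 153 [0.5351 0.1677 0.1649] [35 34 32]
254 151 [0.5276 0.189  0.1665] [72 67 64]
256 153 [0.524  0.177  0.1672] [67 64 62]
257 153 [0.5249 0.1736 0.1684] [74 69 68]
259 153 [0.5284 0.1687 0.1686] [25 23 29]
262 152 [0.5369 0.1647 0.169 ] [45 45 39]
262 151 [0.5397 0.1674 0.1696] [50 48 42]
260 153 [0.5293 0.1654 0.1697] [15 14 17]
258 152 [0.5289 0.1733 0.1698] [48 41 43]
261 152 [0.5344 0.1663 0.1698] [21 19 22]
255 152 [0.5233 0.18   0.1699] [69 65 61]
259 152 [0.53   0.1701 0.1707] [31 32 33]
255 151 [0.5254 0.1819 0.1714] [71 66 61]
256 152 [0.5239 0.1763 0.1714] [71 70 64]
258 151 [0.53   0.1739 0.1726] [49 42 43]
[259.32370722 159.36407117]
[258.60904726 154.25974333]
```

Confirmed: the visible fingertips bottom out at z ≈ 0.157 while the TCP reads 0.132. I'll allow for about 23 mm along the tool axis.

Emit:
play_rows:
  motion:
    - [0, 0, 50, 0, 0, 0]
    - [0, 0, 50, 0, 0, 0]
    - [0, 0, 50, 0, 0, 0]
    - [0, 0, 15, 0, 0, 0]
    - [0, 0, 8, 0, 0, 0]
    - [0, 0, 6, 0, 0, 0]
    - [0, 0, 0, 0, 0, 0]

```text
time_s: 14.45
tool_pos: [0.4522, -0.2684, -0.013]
orientation: [[-0.829, 0.56, 0.001], [0.56, 0.829, -0.001], [-0.002, 0.0, -1.0]]
ft_force: [0.0, 1.0, -0.0]
gripper_width: 0.998
grasp_force: 0.0
```

Emit:
play_rows:
  motion:
    - [0, 0, 0, 0, 0, 0]
    - [0, 0, 0, 0, 0, 0]
    - [0, 0, 0, 0, 0, 0]
    - [0, 0, 0, 0, 0, 0]
    - [0, 0, 0, 0, 0, 0]
    - [0, 0, 0, 0, 0, 0]
  fingers: -1

```text
time_s: 15.2
tool_pos: [0.4518, -0.2681, -0.0135]
orientation: [[-0.829, 0.56, 0.001], [0.56, 0.829, -0.0], [-0.001, 0.0, -1.0]]
ft_force: [-0.2, 0.2, 5.4]
gripper_width: 0.157
grasp_force: 39.9
```

Emit:
play_rows:
  motion:
    - [0, 0, -30, 0, 0, 0]
    - [0, 0, -60, 0, 0, 0]
    - [0, 0, -60, 0, 0, 0]
    - [0, 0, -60, 0, 0, 0]
    - [0, 0, -20, 0, 0, 0]
    - [0, 0, 0, 0, 0, 0]

```text
time_s: 15.95
tool_pos: [0.4525, -0.2685, 0.2178]
orientation: [[-0.829, 0.56, 0.003], [0.56, 0.829, -0.002], [-0.004, 0.001, -1.0]]
ft_force: [0.6, 0.5, -1.0]
gripper_width: 0.16
grasp_force: 39.2
```

```bash
python3 -c "
from h import *
plan([.553,.179,.22],down(1.3)); print(manip.observe()['joint_positions'].round(2),manip.observe()['grasp_force'])"
```

```text
pos [ 0.4525 -0.2685  0.2178] shift [167.3 427.   -2.6] turn [ 0.13  0.18 54.65] rows>= 7.34 t 15.95 F [ 0.6  0.5 -1. ] w 0.16
[ 0.38  0.24  0.12  1.87 -0.03  1.03  1.49] 39.22425448894501
```

Emit:
play_rows:
  motion:
    - [0, 0, -10, 0, 0, 9.1]
    - [0, 0, -10, 0, 0, 9.1]
    - [0, 0, 0, 0, 0, 9.1]
    - [0, 0, 0, 0, 0, 9.1]
    - [0, 0, 0, 0, 0, 9.1]
    - [0, 0, 0, 0, 0, 9.1]
    - [40, 8, 0, 0, 0, 0]
    - [45, 8, 0, 0, 0, 0]
    - [45, 8, 0, 0, 0, 0]
    - [45, 8, 0, 0, 0, 0]

```text
time_s: 17.2
tool_pos: [0.4781, -0.0906, 0.2338]
orientation: [[-0.023, 1.0, -0.004], [1.0, 0.023, 0.0], [0.0, -0.004, -1.0]]
ft_force: [0.4, -0.4, -0.2]
gripper_width: 0.161
grasp_force: 39.2
```

Emit:
play_rows:
  motion:
    - [45, 10, 0, 0, 0, 0]
    - [45, 12, 0, 0, 0, 0]
    - [45, 14, 0, 0, 0, 0]
    - [45, 14, 0, 0, 0, 0]
    - [45, 14, 0, 0, 0, 0]
    - [40, 10, 0, 0, 0, 0]
    - [0, 0, 0, 0, 0, 0]
    - [0, 0, 0, 0, 0, 0]

```text
time_s: 18.2
tool_pos: [0.546, 0.1734, 0.2339]
orientation: [[-0.024, 1.0, -0.004], [1.0, 0.024, -0.002], [-0.002, -0.004, -1.0]]
ft_force: [-0.1, 0.6, -0.4]
gripper_width: 0.161
grasp_force: 39.2
```

```bash
python3 - <<'E'
from h import *
plan([.553,.179,.070],down(1.3)); ci,im,d=grab('scene'); np.savez('scene4.npz',im=im,d=d)
s=im[100:250,180:380].astype(int); cv2.imwrite('pics/s4.png',cv2.resize(im[80:230,180:380,::-1],(800,600)))
E
```

```text
pos [0.546  0.1734 0.2339] shift [  5.7   7.8 163.9] turn [-0.21  0.1   0.05] rows>= 2.63 t 18.2 F [-0.1  0.6 -0.4] w 0.161
```

View pics/s4.png

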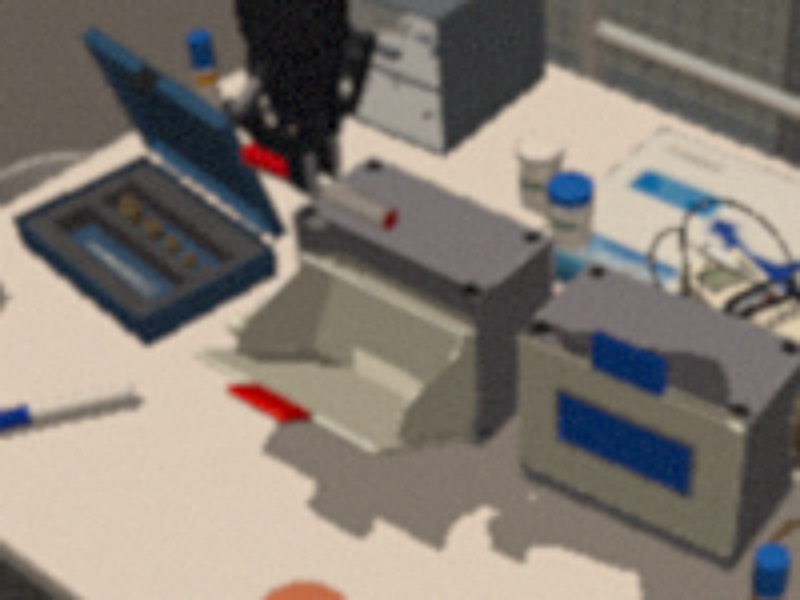

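The marker is held level across the open pocket, cap at crop px (265,160), with the pocket below it around (350,370). Lowering it in.

Emit:
play_rows:
  motion:
    - [5.7, 7, 20, 0, 0, 0]
    - [0, 0, 40, 0, 0, 0]
    - [0, 0, 40, 0, 0, 0]
    - [0, 0, 30, 0, 0, 0]
    - [0, 0, 15, 0, 0, 0]
    - [0, 0, 0, 0, 0, 0]

```text
time_s: 19.0
tool_pos: [0.5532, 0.1795, 0.0897]
orientation: [[-0.023, 1.0, -0.002], [1.0, 0.023, -0.001], [-0.001, -0.002, -1.0]]
ft_force: [0.5, 0.5, -0.4]
gripper_width: 0.157
grasp_force: 39.2
```

Emit:
play_rows:
  motion:
    - [0, 0, 6, 0, 0, 0]
    - [0, 0, 6, 0, 0, 0]
    - [0, 0, 6, 0, 0, 0]
    - [0, 0, 0, 0, 0, 0]

```text
time_s: 19.5
tool_pos: [0.5536, 0.1802, 0.0728]
orientation: [[-0.024, 1.0, -0.001], [1.0, 0.024, -0.0], [-0.0, -0.001, -1.0]]
ft_force: [0.5, 0.6, 0.3]
gripper_width: 0.159
grasp_force: 39.2
```

Emit:
play_rows:
  motion:
    - [0, 0, 0, 0, 0, 0]
    - [0, 0, 0, 0, 0, 0]
    - [0, 0, 0, 0, 0, 0]
    - [0, 0, 0, 0, 0, 0]
    - [0, 0, 0, 0, 0, 0]
  fingers: -0.2

```text
time_s: 20.12
tool_pos: [0.554, 0.1803, 0.0732]
orientation: [[-0.024, 1.0, 0.0], [1.0, 0.024, 0.0], [0.0, 0.0, -1.0]]
ft_force: [-0.6, 0.1, -0.5]
gripper_width: 0.398
grasp_force: 0.0
```

Emit:
play_rows:
  motion:
    - [0, 0, -20, 0, 0, 0]
    - [0, 0, -40, 0, 0, 0]
    - [0, 0, -50, 0, 0, 0]
    - [0, 0, -50, 0, 0, 0]
    - [0, -60, 0, 0, 0, 0]
    - [0, -60, 0, 0, 0, 0]
    - [0, 0, 0, 0, 0, 0]

```text
time_s: 21.0
tool_pos: [0.4289, 0.177, 0.2325]
orientation: [[-0.027, 1.0, -0.003], [1.0, 0.027, -0.001], [-0.001, -0.003, -1.0]]
ft_force: [1.5, 0.1, 0.5]
gripper_width: 0.402
grasp_force: 0.0
```

```bash
python3 - <<'E'
from h import *
plan([.42,.180,.05],down(91.3)); ci,im,d=grab('scene'); np.savez('scene5.npz',im=im,d=d)
cv2.imwrite('pics/s5.png',cv2.resize(im[120:220,210:330,::-1],(720,600)))
a,b,c,e=210,120,330,220; s=im[b:e,a:c].astype(int); m=(s[...,0]>2*s[...,1])&(s[...,0]>60); 
n,l,st,cc=cv2.connectedComponentsWithStats(m.astype(np.uint8))
for i in range(1,n):
    if st[i,4]>8: v,u=np.nonzero(l==i); P=pts(ci,np.c_[u+a,v+b],d[v+b,u+a]); print(st[i],np.median(P,0).round(3),np.percentile(P,[5,95],axis=0).round(3).tolist())
E
```

```text
pos [0.4289 0.177  0.2325] shift [  3.4  -8.2 182.6] turn [ -0.21  -0.1  -89.77] rows>= 8.39 t 21.0 F [1.5 0.1 0.5] w 0.402
[50 46 12  8 52] [0.589 0.22  0.035] [[0.585, 0.198, 0.029], [0.596, 0.24, 0.04]]
[27 56 20 10 92] [0.466 0.17  0.104] [[0.458, 0.145, 0.094], [0.482, 0.198, 0.107]]
```

View pics/s5.png

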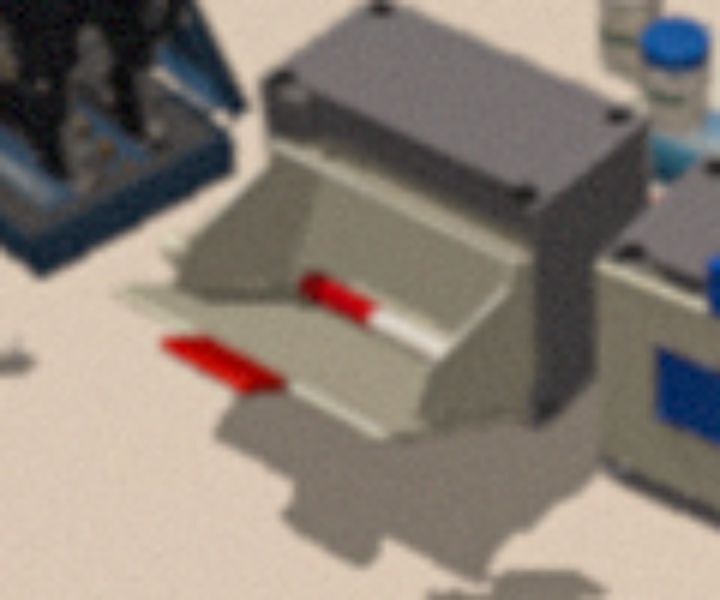

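The marker lies in the pocket with its cap at crop px (338,297). Next I push the tab shut with closed fingers from the front.

Emit:
play_rows:
  motion:
    - [3, -6, 0, 0, 0, 0]
    - [0, 0, 45, 0, 0, 0]
    - [0, 0, 50, 0, 0, 0]
    - [0, 0, 45, 0, 0, 0]
    - [0, 0, 30, 0, 0, 0]
    - [0, 0, 6, 0, 0, 0]
    - [0, 0, 0, 0, 0, 0]
  fingers: -1

```text
time_s: 21.92
tool_pos: [0.4287, 0.1806, 0.0573]
orientation: [[-0.023, 1.0, -0.0], [1.0, 0.023, 0.0], [0.0, -0.0, -1.0]]
ft_force: [0.5, -0.3, 0.2]
gripper_width: -0.0
grasp_force: 0.0
```

Emit:
play_rows:
  motion:
    - [0, 7, 0, 0, 0, 0]
    - [0, 6, 0, 0, 0, 0]
    - [0, 6, -4, 0, 0, 0]
    - [0, 5, -6, 0, 0, 0]
    - [0, 5, -6, 0, 0, 0]
    - [0, 5, -6, 0, 0, 0]

```text
time_s: 22.68
tool_pos: [0.4589, 0.1814, 0.0794]
orientation: [[-0.025, 1.0, -0.005], [1.0, 0.025, -0.001], [-0.001, -0.005, -1.0]]
ft_force: [-8.6, 1.1, 5.6]
gripper_width: 0.005
grasp_force: 4.5
```

Emit:
play_rows:
  motion:
    - [0, 6, -5, 0, 0, 0]
    - [0, 6, -5, 0, 0, 0]
    - [0, 6, -5, 0, 0, 0]
    - [0, 6, -3, 0, 0, 0]

```text
time_s: 23.18
tool_pos: [0.4864, 0.1819, 0.098]
orientation: [[-0.024, 1.0, 0.001], [1.0, 0.024, 0.0], [0.0, 0.001, -1.0]]
ft_force: [-1.9, 0.1, 1.2]
gripper_width: -0.002
grasp_force: 0.9
```

Emit:
play_rows:
  motion:
    - [0, 6, -3, 0, 0, 0]
    - [0, 6, -3, 0, 0, 0]
    - [0, 6, -3, 0, 0, 0]
    - [0, 6, -3, 0, 0, 0]
    - [0, 6, -2, 0, 0, 0]
    - [0, 6, -2, 0, 0, 0]
    - [0, 6, -2, 0, 0, 0]
    - [0, 6, -1, 0, 0, 0]

```text
time_s: 24.18
tool_pos: [0.5344, 0.1828, 0.1164]
orientation: [[-0.024, 1.0, 0.0], [1.0, 0.024, 0.0], [0.0, 0.0, -1.0]]
ft_force: [-2.1, -0.2, 4.5]
gripper_width: 0.001
grasp_force: 2.6
```

Emit:
play_rows:
  motion:
    - [0, 6, -1, 0, 0, 0]
    - [0, 5, -1, 0, 0, 0]
    - [0, 4, -1, 0, 0, 0]
    - [0, 4, -1, 0, 0, 0]

```text
time_s: 24.68
tool_pos: [0.5543, 0.1836, 0.1216]
orientation: [[-0.024, 1.0, 0.002], [1.0, 0.024, 0.001], [0.001, 0.002, -1.0]]
ft_force: [-1.5, 0.6, 6.5]
gripper_width: -0.0
grasp_force: 3.4
```

```bash
cat > tab.py <<'E'
from h import *
plan([.584,.181,.129],down(1.3)); ci,im,d=grab('scene'); im=im.astype(int)
for k,(a,b,c,e) in dict(tab=(245,125,290,147),lab=(245,148,292,186)).items():
    s=im[b:e,a:c]; m=(s[...,0]>2*s[...,1])&(s[...,0]>90); v,u=np.nonzero(m); u+=a; v+=b
    P=pts(ci,np.c_[u,v],d[v,u]); print(k,len(u),u.mean().round(1),v.mean().round(1),np.median(P,0).round(4))
E
python3 tab.py
```

```text
pos [0.5543 0.1836 0.1216] shift [-3.3 29.7 -7.4] turn [ 0.13 -0.05  0.05] rows>= 0.49 t 24.675 F [-1.5  0.6  6.5] w -0.0
tab 28 269.6 144.5 [0.5701 0.167  0.1774]
lab 185 272.4 161.2 [0.5831 0.1679 0.091 ]
```

Emit:
play_rows:
  motion:
    - [0, 4, -2, 0, 0, 0]
    - [0, 4, -2, 0, 0, 0]
    - [0, 4, -1, 0, 0, 0]
    - [0, 4, 0, 0, 0, 0]

```text
time_s: 25.22
tool_pos: [0.566, 0.1835, 0.1246]
orientation: [[-0.024, 1.0, -0.006], [1.0, 0.024, -0.001], [-0.001, -0.006, -1.0]]
ft_force: [-10.3, -1.9, 7.7]
gripper_width: -0.0
grasp_force: 4.8
```

Emit:
play_rows:
  motion:
    - [0, 4, 0, 0, 0, 0]
    - [0, 4, 0, 0, 0, 0]
    - [0, 3, 0, 0, 0, 0]
    - [0, 0, 0, 0, 0, 0]

```text
time_s: 25.72
tool_pos: [0.5807, 0.1838, 0.1251]
orientation: [[-0.023, 1.0, 0.001], [1.0, 0.023, 0.0], [0.0, 0.001, -1.0]]
ft_force: [-0.6, -0.4, 0.5]
gripper_width: -0.003
grasp_force: 0.0
```

```bash
python3 tab.py
```

```text
pos [0.5807 0.1838 0.1251] shift [-2.8  3.2 -3.8] turn [ 0.07 -0.    0.03] rows>= 0.09 t 25.725 F [-0.6 -0.4  0.5] w -0.003
tab 63 276.2 142.1 [0.5958 0.1633 0.1719]
lab 271 274.3 160.0 [0.596  0.1785 0.0911]
```

Emit:
play_rows:
  motion:
    - [0, -30, 0, 0, 0, 0]
    - [0, -50, 0, 0, 0, 0]
    - [0, -40, -30, 0, 0, 0]
    - [0, 0, -40, 0, 0, 0]
    - [0, 0, 0, 0, 0, 0]
    - [0, 0, 0, 0, 0, 0]

```text
time_s: 26.52
tool_pos: [0.4601, 0.1808, 0.195]
orientation: [[-0.023, 1.0, 0.0], [1.0, 0.023, 0.0], [0.0, 0.0, -1.0]]
ft_force: [-0.4, -0.6, -0.3]
gripper_width: -0.002
grasp_force: 0.0
```

```bash
python3 tab.py
```

```text
pos [0.4601 0.1808 0.195 ] shift [ -2.7 123.9  66.1] turn [ 0.02 -0.    0.03] rows>= 2.25 t 26.525 F [-0.4 -0.6 -0.3] w -0.002
tab 139 272.5 140.0 [0.5955 0.178  0.1716]
lab 273 274.4 160.1 [0.5958 0.1785 0.0919]
```

Emit:
play_rows:
  motion:
    - [0, 0, 0, 0, 0, 0]
    - [0, 0, 0, 0, 0, 0]
    - [0, 0, 0, 0, 0, 0]
    - [0, 0, 0, 0, 0, 0]
    - [0, 0, 0, 0, 0, 0]
    - [0, 0, 0, 0, 0, 0]
    - [0, 0, 0, 0, 0, 0]
    - [0, 0, 0, 0, 0, 0]

```text
time_s: 27.58
tool_pos: [0.4599, 0.181, 0.1952]
orientation: [[-0.024, 1.0, 0.0], [1.0, 0.024, 0.0], [0.0, 0.0, -1.0]]
ft_force: [-0.5, 0.2, -0.4]
gripper_width: -0.002
grasp_force: 0.0
```

```bash
python3 tab.py; python3 tab.py; python3 tab.py
```

```text
pos [0.4599 0.181  0.1952] shift [ -3.  124.1  66.2] turn [ 0.   -0.    0.05] rows>= 2.25 t 27.575 F [-0.5  0.2 -0.4] w -0.002
tab 137 272.4 140.1 [0.5957 0.1775 0.1721]
lab 275 274.4 160.1 [0.5958 0.179  0.0916]
pos [0.4599 0.181  0.1952] shift [ -3.  124.1  66.2] turn [-0.   -0.    0.05] rows>= 2.25 t 27.625 F [-1.3  0.3  0.7] w -0.001
tab 137 272.4 140.1 [0.5957 0.179  0.1717]
lab 276 274.4 160.0 [0.5959 0.1779 0.0917]
pos [0.4599 0.181  0.1952] shift [ -3.  124.   66.2] turn [ 0.   -0.    0.05] rows>= 2.25 t 27.675 F [ 0.5 -0.5  0.2] w -0.001
tab 138 272.4 140.0 [0.5957 0.1794 0.1708]
lab 277 274.3 160.0 [0.5959 0.1792 0.0916]
```

The bin is past the catch but sits about 2 mm (0.012 rad) off zero. I'll nudge it once more for margin.

Emit:
play_rows:
  motion:
    - [0, 0, 40, 0, 0, 0]
    - [0, 40, 28, 0, 0, 0]
    - [0, 50, 0, 0, 0, 0]
    - [0, 22, 0, 0, 0, 0]
    - [0, 6, 0, 0, 0, 0]
    - [0, 3, 0, 0, 0, 0]
    - [0, 3, 0, 0, 0, 0]
    - [0, 0, 0, 0, 0, 0]

```text
time_s: 28.72
tool_pos: [0.5834, 0.1842, 0.1274]
orientation: [[-0.024, 1.0, 0.0], [1.0, 0.024, 0.0], [0.0, 0.0, -1.0]]
ft_force: [0.7, -0.5, 0.7]
gripper_width: 0.002
grasp_force: 0.0
```

Emit:
play_rows:
  motion:
    - [0, 2, 0, 0, 0, 0]
    - [0, 2, 0, 0, 0, 0]
    - [0, 0, 0, 0, 0, 0]

```text
time_s: 29.1
tool_pos: [0.5842, 0.1842, 0.1273]
orientation: [[-0.025, 1.0, -0.006], [1.0, 0.025, -0.001], [-0.001, -0.006, -1.0]]
ft_force: [-10.7, -2.9, 8.3]
gripper_width: -0.001
grasp_force: 5.6
```

Emit:
play_rows:
  motion:
    - [0, -30, 0, 0, 0, 0]
    - [0, -50, 0, 0, 0, 0]
    - [0, -40, -30, 0, 0, 0]
    - [0, 0, -40, 0, 0, 0]
    - [0, 0, 0, 0, 0, 0]
    - [0, 0, 0, 0, 0, 0]
    - [0, 0, 0, 0, 0, 0]
    - [0, 0, 0, 0, 0, 0]

```text
time_s: 30.1
tool_pos: [0.4674, 0.1809, 0.1961]
orientation: [[-0.023, 1.0, -0.002], [1.0, 0.023, -0.001], [-0.001, -0.002, -1.0]]
ft_force: [-0.7, 0.8, 0.3]
gripper_width: -0.003
grasp_force: 0.0
```

```bash
python3 tab.py
```

```text
pos [0.4674 0.1809 0.1961] shift [ -2.6 116.7  66.9] turn [-0.11  0.04  0.04] rows>= 2.15 t 30.1 F [-0.7  0.8  0.3] w -0.003
tab 138 273.1 139.9 [0.598  0.1779 0.1715]
lab 278 274.6 160.0 [0.5972 0.1776 0.0913]
```

The tab is back at 0.598 m, the same as at the start, so the bin is fully shut. Handing in.

```bash
python3 -c "
from rig import manip
print(manip.sign_off())"
```

```text
the job is handed in; nothing more can be done
None
```

The red marker was last seen in the red bin's pocket, the bin's tab and label are back at their starting position (fully shut), the other items weren't touched, and the job is handed in; no verdict was returned.

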